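# Set up the riveting dolly rail

## Task

Clear the two channel offcuts off the bench and lay both flat, open side down, on the floor of the scrap tray; then roll the tool rail along the bench, without lifting it, until its cups face straight up. Then stand every dolly on the bench upright in a cup of its own, ball base fully home, and leave the drill, screwdriver and jar alone.

Things in the scene. Friction and masses are not known exactly. Their poses are not given: they have to be found in the camera images.
- rail: Tool rail, loose, 950 g: aluminium tube, 44 mm thick, 400 mm long, lying on two end discs with its axis 50 mm above the bench at the start. Four aluminium cups stand out of one side; at the start they point level, away from the robot. The tube is bare for 58 mm at its middle, where fingers can push it. Origin: middle of the tube axis; y along the tube, x the way the cups point.
- disc (a point): Centre of one of the rail's two dark end discs, 195 mm from its middle on the +y side (the other on -y). Each is 12 mm thick, twelve-sided (100 mm across, 27 mm sides that keep it where it is left), but for one 51 mm wide flat opposite the cups, on which it rests firmly once they face up, axis then 43 mm high. From cups level to cups up it rolls 80 mm towards the robot.
- tray: Scrap tray, grey, open-topped, fixed: 230 mm (its x) by 180 mm (its y), 35 mm high, walls 4 mm, floor about 4 mm. Room for both offcuts side by side. Origin: centre of its underside.
- offcut0: One of two like, loose dark offcuts of folded channel, 150 mm long, 30 mm wide, 18 mm high, 100 g, lying open side down on the bench between the rail and the robot, in the way of its discs. Origin: centre of its underside; y axis along its length, z up.
- offcut1: One of two like, loose dark offcuts of folded channel, 150 mm long, 30 mm wide, 18 mm high, 100 g, lying open side down on the bench between the rail and the robot, in the way of its discs. Origin: centre of its underside; y axis along its length, z up.
- cup0 (a point): Cup 0 of the rail, -145 mm along the tube from its middle: conical, mouth 54 mm across inside, 62 mm outside, 18 mm deep, rim 48 mm from the tube axis (turning, the rim reaches 58 mm). The point lies on the cup's axis 63 mm from the tube axis, 15 mm beyond the rim: where the centre of a dolly's ball is when it sits fully home. Axes as the rail's.
- cup1 (a point): Cup 1 of the rail, -60 mm along the tube from its middle: conical, mouth 54 mm across inside, 62 mm outside, 18 mm deep, rim 48 mm from the tube axis (turning, the rim reaches 58 mm). The point lies on the cup's axis 63 mm from the tube axis, 15 mm beyond the rim: where the centre of a dolly's ball is when it sits fully home. Axes as the rail's.
- cup2 (a point): Cup 2 of the rail, 60 mm along the tube from its middle: conical, mouth 54 mm across inside, 62 mm outside, 18 mm deep, rim 48 mm from the tube axis (turning, the rim reaches 58 mm). The point lies on the cup's axis 63 mm from the tube axis, 15 mm beyond the rim: where the centre of a dolly's ball is when it sits fully home. Axes as the rail's.
- cup3 (a point): Cup 3 of the rail, 145 mm along the tube from its middle: conical, mouth 54 mm across inside, 62 mm outside, 18 mm deep, rim 48 mm from the tube axis (turning, the rim reaches 58 mm). The point lies on the cup's axis 63 mm from the tube axis, 15 mm beyond the rim: where the centre of a dolly's ball is when it sits fully home. Axes as the rail's.
- dolly0: Riveting dolly, loose, 160 g, all alike: steel ball base 60 mm across with an upright round black handle 26 mm thick that starts 20 mm and ends 58 mm above the ball's centre. Bottom-weighted: tipped, it comes back to within 12 degrees of upright on the bench; in a cup it stays as it leans. Origin: centre of the ball, 30 mm above the bench when it stands; z: up the handle.
- dolly1: Riveting dolly, loose, 160 g, all alike: steel ball base 60 mm across with an upright round black handle 26 mm thick that starts 20 mm and ends 58 mm above the ball's centre. Bottom-weighted: tipped, it comes back to within 12 degrees of upright on the bench; in a cup it stays as it leans. Origin: centre of the ball, 30 mm above the bench when it stands; z: up the handle.
- dolly2: Riveting dolly, loose, 160 g, all alike: steel ball base 60 mm across with an upright round black handle 26 mm thick that starts 20 mm and ends 58 mm above the ball's centre. Bottom-weighted: tipped, it comes back to within 12 degrees of upright on the bench; in a cup it stays as it leans. Origin: centre of the ball, 30 mm above the bench when it stands; z: up the handle.
- dolly3: Riveting dolly, loose, 160 g, all alike: steel ball base 60 mm across with an upright round black handle 26 mm thick that starts 20 mm and ends 58 mm above the ball's centre. Bottom-weighted: tipped, it comes back to within 12 degrees of upright on the bench; in a cup it stays as it leans. Origin: centre of the ball, 30 mm above the bench when it stands; z: up the handle.
- drill: Cordless drill standing on its battery, to be left alone; about 210 mm high. Origin: centre of its underside.
- screwdriver: Screwdriver, 200 mm, lying on the bench, to be left alone. Origin near its middle.
- rivets: Jar, 70 mm in diameter and 75 mm high, to be left alone. Origin: centre of its underside.

How it is judged:
By the outcome, as a careful person would: the job done as asked, in the order asked, and still so for the second after the job is handed in, with the robot touching nothing.
Of dolly0, dolly1, dolly2, dolly3 only 3 to 4 are there at a start; the rules pass over those that are not, and their reading is None.
At some moment in a run one of dolly0, dolly1, dolly2, dolly3 may be knocked a few centimetres aside while the robot is not near it.
Once in a run the grip may slacken for a moment while it holds something.
It also fails if it takes over 208 s, if anything falls off the work surface, if the arm or the gripper's body presses on something with over 40 N, if the wrist force passes 120 N, or if a joint passes its speed limit or range.

## Robot

A 7-joint arm with a two-finger parallel gripper is mounted at the origin on the work surface. World frame = base frame: x ahead of the robot, y to its left, z up, the work surface at z = 0. Lengths are in m, angles in rad, forces in N, time in s.
With the tool pointing down it reaches from about 0.4 to 0.85 m from the base axis. Payload 6.9 kg.
Tool frame: the origin (TCP) lies midway between the tips of the shut fingers; the grasp point (between the pads) lies behind it (ctrl.pinch_z is the z of the grasp point in the tool frame, in m); z points along the fingers, y is the direction in which the jaws open and shut (so a half turn about z gives the same grasp; the last joint's range is limited). The gripper opens to 85 mm and grips with 20 to 120 N. Pads are 22 mm wide; open, the fingers measure 114 mm over their backs; the gripper's body (76 mm by 85 mm) begins 54 mm behind the grasp point. The pads swing forward as they close: fully open they stand 13 mm farther back than shut.
Start: joints at [-1.21, 0.507, -0.238, 1.5, 0.126, 1.149, -0.155], TCP at [0.158, 0.605, 0.231] pointing down, gripper open.
Joint ranges: [-3.08, 3.08], [-0.24, 2.05], [-1.43, 1.35], [0, 2.5], [-1.52, 4.66], [0.17, 1.96], [-2.89, 2.89]. Speed limits (rad/s): [2.39, 2.39, 3.14, 3.14, 3.14, 3.14, 3.14].

## Interface

Orientations are given as a unit quaternion [w, x, y, z].
In Python, from station import ctrl, get_state, vision, ticket, models gives the robot as it stands. Calls block until the motion is done:
- ctrl.movep(position, orientation): joint-space move of the TCP to a pose.
- ctrl.movel(position, frame=None, max_speed=0.15): straight line of the TCP; frame=None keeps the orientation; max_speed is the mean speed in m/s.
- ctrl.set_joints(angles): joint-space move.
- ctrl.ungrasp() and ctrl.close_gripper(force=None): open the fingers fully, or close them until they stop; force is the grip in N (None keeps the last).
- ctrl.pause(seconds).
- ctrl.ik(position, orientation): joint angles nearest the present ones, or None.
- get_state(): the state.
- vision.grab_frame(name): name is "side" or "top" or "wrist"; returns (picture, depth): 400x640x3 uint8, blue, green, red; 400x640 float32, m along the optical axis (not along the pixel's ray), 0 where there is no reading.
- vision.camera_info(name): a dict with "mtx" (3x3 intrinsics, pixels), "dist_coeffs" ([k1, k2, p1, p2, k3] as OpenCV has them; the pictures are not rectified), "R" (3x3) and "t" (3): a world point X has camera coordinates R X + t; the wrist camera has in their place "hand_eye" (4x4, takes a point from camera to tool coordinates, whose origin is the TCP and whose axes are the flange's). Camera axes: x right, y down, z forward; pixel columns grow to the right and rows downward; lengths in m; the calibration is good to about 2 mm. A picture is of the moment at which its call begins: read the wrist's pose just before it. camera_info takes no time and is no camera call.
A pose or a line that the arm cannot do raises ctrl.Unreachable and nothing moves.
- ticket.close_job(): hands the job in, once; it reports no verdict.
Trained networks look in the newest picture that a camera, given by its name, has taken for a name from the list of things; names that differ only in an ending like _2 or _b are one class to them, and where a whole thing is asked for, a point or a joint stands for the part that bears it (a point fixed in the world has none). Each returns a list of dicts, best first, with "p" (0 to 1); they miss things now and then, are a little off and sometimes report something else, mostly with a low value. They report only what shows in the picture. A call takes as long as a camera call.
- models.recognise(camera, target): "point" ([column, row] in pixels, amid what is visible of it).
- models.masks_of(camera, target): "mask" (400x640 bool, what is visible of it) and "point" ([column, row] in pixels, amid what is visible of it).
The state is a dict: "time": time; "qpos": joint angles; "qd": joint speeds; "tau": joint torques, N m; "tcp_pos": TCP position; "eef_rot": TCP orientation; "contact_force": force on the tool from outside, world axes, zero at the start; "wrist_torque": the same for the moment, N m; "width": finger opening in m.
Only numpy, scipy, OpenCV 4.12 (cv2) and the standard library are available. Lean on these libraries where they do the work, as an engineer would, in place of code of your own. Each camera call takes 0.05 s, during which the arm holds its last target. There are 200 camera calls.

## Working session

There is one attempt and no reset: what is moved stays moved. The work goes in short steps, each a Python script; the robot and the scene stay as the last script left them, time stands still between calls to the robot, and variables do not carry over. Pictures are saved under pics/ and viewed, about 12 in all and at most 16, crops included, and the job is handed in when it is done.

```bash
ls; mkdir -p pics; cat > h.py <<'E'
import numpy as np, cv2
from station import ctrl, get_state, vision, ticket, models
from scipy.spatial.transform import Rotation as Rn
def cloud(cam, d, st=None):
    ci=vision.camera_info(cam); K=np.array(ci["mtx"]); D=np.array(ci["dist_coeffs"])
    h,w=d.shape; u,v=np.meshgrid(np.arange(w),np.arange(h))
    n=cv2.undistortPoints(np.stack([u,v],-1).reshape(-1,1,2).astype(np.float64),K,D).reshape(h,w,2)
    P=np.dstack([n[...,0]*d,n[...,1]*d,d])
    if "R" in ci: W=(P-np.array(ci["t"]).ravel())@np.array(ci["R"])
    else:
        H=np.array(ci["hand_eye"]); T=P@H[:3,:3].T+H[:3,3]
        q=st["eef_rot"]; R=Rn.from_quat([q[1],q[2],q[3],q[0]]).as_matrix()
        W=T@R.T+np.array(st["tcp_pos"])
    W[d<=0]=np.nan
    return W
def grab(cam,name=None):
    st=get_state(); im,d=vision.grab_frame(cam)
    if name: cv2.imwrite(f"pics/{name}.png",im)
    return im,d,cloud(cam,d,st)
def qdown(a):
    "tool down, jaw (tool y) direction at angle a in world xy"
    y=np.array([np.cos(a),np.sin(a),0]); z=np.array([0,0,-1.]); x=np.cross(y,z)
    q=Rn.from_matrix(np.c_[x,y,z]).as_quat(); return [q[3],q[0],q[1],q[2]]
E
python3 - <<'E'
from h import *
s=get_state(); print(s["time"],s["eef_rot"],ctrl.pinch_z,s["contact_force"])
for c in ["top","side"]:
    im,d,W=grab(c,c+"0"); np.save(c+"0.npy",W)
    ci=vision.camera_info(c); print(c,-np.array(ci["R"]).T@np.array(ci["t"]).ravel())
    for t in ["rail","tray","offcut0","dolly0","drill","screwdriver","rivets","cup0","disc"]:
        for m in models.masks_of(c,t):
            if m["p"]<.3: continue
            w=W[m["mask"]]; w=w[~np.isnan(w[:,0])]
            if len(w)<5: print(t,"few",m["point"]);continue
            print(t,round(m["p"],2),np.round(m["point"]),"med",np.round(np.median(w,0),3),"lo",np.round(np.percentile(w,3,0),3),"hi",np.round(np.percentile(w,97,0),3))
E
```

```text
pics
0.0 [-8.62258221e-05  1.27041925e-01  9.91896940e-01 -8.96023518e-04] -0.0187 [ 0.12631176 -0.25789947  1.43229141]
top [0.50683085 0.05823567 1.39851416]
rail 0.92 [344. 170.] med [0.69  0.022 0.07 ] lo [ 0.656 -0.165  0.002] hi [0.736 0.221 0.099]
tray 0.58 [460. 231.] med [ 0.473 -0.366  0.006] lo [ 0.362 -0.456  0.   ] hi [ 0.582 -0.271  0.036]
offcut0 0.78 [378. 206.] med [ 0.558 -0.091  0.02 ] lo [ 0.542 -0.159  0.013] hi [ 0.573 -0.018  0.026]
offcut0 0.63 [312. 211.] med [0.556 0.131 0.02 ] lo [0.542 0.063 0.013] hi [0.572 0.202 0.025]
dolly0 0.77 [268. 205.] med [0.575 0.287 0.052] lo [0.55  0.264 0.003] hi [0.603 0.319 0.093]
dolly0 0.77 [290. 264.] med [0.389 0.2   0.054] lo [0.362 0.178 0.037] hi [0.411 0.227 0.092]
dolly0 0.53 [408. 258.] med [ 0.394 -0.175  0.054] lo [ 0.367 -0.201  0.038] hi [ 0.416 -0.156  0.092]
drill 0.95 [196. 201.] med [0.589 0.492 0.19 ] lo [0.526 0.443 0.005] hi [0.654 0.572 0.208]
screwdriver 0.58 [469. 170.] med [ 0.694 -0.405  0.025] lo [ 0.682 -0.453  0.015] hi [ 0.705 -0.362  0.031]
rivets 0.7 [352. 138.] med [0.791 0.002 0.075] lo [ 0
[... 1138 characters left out ...]
 0.205]
drill 0.61 [304. 208.] med [0.555 0.121 0.017] lo [ 0.541  0.056 -0.001] hi [0.573 0.199 0.021]
screwdriver 0.56 [303. 111.] med [0.596 0.476 0.118] lo [0.527 0.437 0.01 ] hi [0.655 0.549 0.205]
rivets 0.88 [400. 220.] med [ 0.792 -0.021  0.051] lo [ 0.766 -0.035  0.001] hi [0.826 0.027 0.076]
cup0 0.78 [367. 224.] med [ 0.687 -0.03   0.066] lo [ 0.644 -0.175  0.013] hi [0.735 0.219 0.096]
cup0 0.48 [304. 364.] med [ 0.475 -0.348  0.004] lo [ 0.363 -0.428  0.001] hi [ 0.583 -0.269  0.034]
disc 0.62 [367. 226.] med [ 0.688 -0.028  0.065] lo [ 0.643 -0.175 -0.   ] hi [0.738 0.22  0.095]
disc 0.34 [255. 298.] med [ 0.393 -0.194  0.052] lo [ 0.371 -0.211  0.027] hi [ 0.417 -0.174  0.09 ]
```

View pics/top0.png

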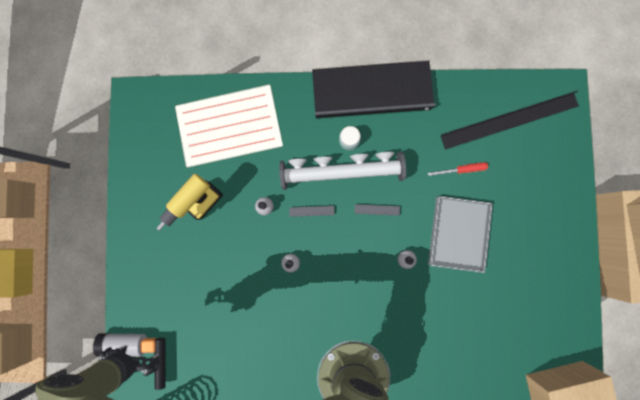

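View pics/side0.png

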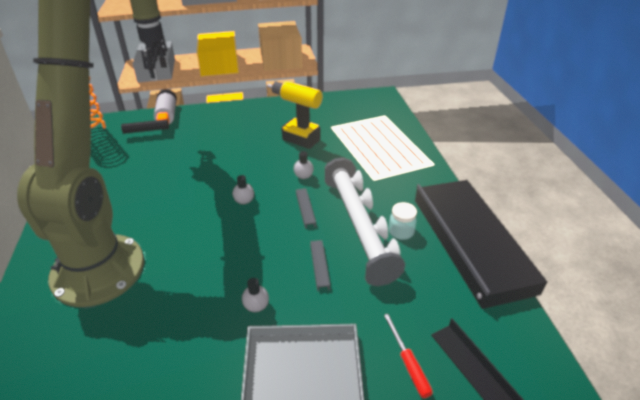

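Top view: rail at (345,170) with the jar right behind it (349,137), offcuts at (312,211) and (378,209), tray at (461,233), and dollies at (264,206), (290,263) and (407,259). The side view shows the same three dollies. The arm could be hiding a fourth at lower left. Next: fit orientations.

```bash
cat >> h.py <<'E'
def seg(cam,W,t,xy=None,zlo=-1,zhi=1,pmin=.3):
    "mask points of class t (nearest to xy), filtered in z"
    out=[]
    for m in models.masks_of(cam,t):
        w=W[m["mask"]]; w=w[~np.isnan(w[:,0])]; w=w[(w[:,2]>zlo)&(w[:,2]<zhi)]
        if m["p"]>pmin and len(w)>5: out.append(w)
    if xy is not None: out.sort(key=lambda w:np.hypot(*(np.median(w[:,:2],0)-xy)))
    return out
def rect(w):
    (c,(a,b),ang)=cv2.minAreaRect((w[:,:2]*1000).astype(np.float32))
    if a<b: a,b,ang=b,a,ang+90
    return np.array(c)/1000,a,b,(ang+90)%180-90   # long side, short side, angle of long side from x in deg
def circ(w):
    f=lambda p:np.hypot(w[:,0]-p[0],w[:,1]-p[1])
    A=np.c_[2*w[:,:2],np.ones(len(w))]; s=np.linalg.lstsq(A,(w[:,:2]**2).sum(1),rcond=None)[0]
    return s[:2],np.sqrt(s[2]+s[:2]@s[:2])
E
python3 - <<'E'
from h import *
for c in ["top","side"]:
    im,d,W=grab(c); print(c)
    for w in seg(c,W,"offcut0",None,.010,.03)[:2]: print(" off",len(w),rect(w))
    w=seg(c,W,"tray",[.47,-.36])[0]; print(" tray all",rect(w)); w=w[w[:,2]>.028]; print(" rim",rect(w), np.median(W[...,2][:0]) if 0 else '')
    w=seg(c,W,"rail",[.69,.02])[0]; print(" rail",rect(w))
    for zl in(.062,.067): 
        t=w[(w[:,2]>zl)&(w[:,2]<.08)]; 
        vx,vy,x0,y0=cv2.fitLine((t[:,:2]).astype(np.float32),cv2.DIST_HUBER,0,.001,.001).ravel()
        print("  tube line",zl,len(t),np.degrees(np.arctan(vx/vy)), "x at y=.025:",x0+vx/vy*(.025-y0), rect(t))
    dd=w[w[:,2]>.082]; print("  discs", [np.round(np.median(dd[(dd[:,1]>.1)==k],0),4) for k in(0,1)],np.round([dd[:,1].min(),dd[:,1].max()],3))
    w=seg(c,W,"rivets",[.79,0],.06,.1)[0]; print(" jar",rect(w))
E
```

```text
top
 off 397 (array([0.55673309, 0.13380937]), 148.9820556640625, 30.2887020111084, -88.69364845752716)
 off 403 (array([ 0.55760431, -0.0884525 ]), 149.6271514892578, 30.006879806518555, 86.62858581542969)
 tray all (array([ 0.47060614, -0.37070871]), 242.4409942626953, 202.880615234375, -8.948768615722656)
 rim (array([ 0.47158984, -0.36284094]), 232.05560302734375, 185.15103149414062, -8.667884826660156) 
 rail (array([0.68731091, 0.02888275]), 401.1479187011719, 91.61431121826172, -86.55811929702759)
  tube line 0.062 1625 -4.486318 x at y=.025: 0.6893623 (array([0.68742444, 0.02699518]), 394.456298828125, 91.61431121826172, -86.55811929702759)
  tube line 0.067 1289 -4.249202 x at y=.025: 0.6884115 (array([0.68742444, 0.02699518]), 394.456298828125, 91.61431121826172, -86.55811929702759)
  discs [array([ 0.6943, -0.165 ,  0.0963]), array([0.6694, 0.2216, 0.0962])] [-0.174  0.229]
 jar (array([7.98141785e-01, 3.56132507e-04]), 59.07512664794922, 58.77995300292969, 88.83545684814453)
side
 off 564 (array([ 0.55772284, -0.08753277]), 154.32679748535156, 30.253297805786133, 86.77107
[... 206 characters left out ...]
82824707031)
 rim (array([ 0.47252197, -0.35865854]), 230.08517456054688, 171.7249755859375, -8.377082824707031) 
 rail (array([0.70445276, 0.05463318]), 460.3762512207031, 130.14266967773438, -86.4850721359253)
  tube line 0.062 1834 -4.450972 x at y=.025: 0.6863226 (array([0.68741254, 0.02748788]), 406.6221923828125, 92.22557067871094, -86.49051260948181)
  tube line 0.067 1302 -2.326271 x at y=.025: 0.6850756 (array([0.68741254, 0.02748788]), 406.6221923828125, 92.22557067871094, -86.49051260948181)
  discs [array([ 0.6922, -0.171 ,  0.0916]), array([0.6727, 0.2177, 0.0905])] [-0.178  0.231]
 jar (array([ 0.79765057, -0.00435271]), 58.82916259765625, 55.09248733520508, 24.204444885253906)
```

```bash
cat >> h.py <<'E'
def ang(a):
    "a or a+pi, whichever turns the joints least"
    s=get_state(); p=s["tcp_pos"]; best=None
    for k in (a,a+np.pi):
        j=ctrl.ik(p,qdown(k))
        if j is None: continue
        c=np.abs(np.array(j)-s["qpos"]).max()
        if best is None or c<best[0]: best=(c,k)
    return best[1] if best else a
def over(x,y,z,a):
    "joint move to the place, tool down; returns the quaternion used"
    c=[]
    for k in (a,a+np.pi):
        j=ctrl.ik([x,y,z],qdown(k))
        if j is not None and abs(j[6])<2.8: c.append((np.abs(np.array(j)-get_state()["qpos"]).max(),k))
    k=min(c)[1]; ctrl.movep([x,y,z],qdown(k)); return k
def down(x,y,z,step=None,fmax=15,speed=.08):
    "straight down to z; in steps and stopping at contact if step is given"
    if step is None: ctrl.movel([x,y,z],max_speed=speed); return z
    f0=get_state()["contact_force"][2]; zc=get_state()["tcp_pos"][2]
    while zc>z+1e-4:
        zc=max(z,zc-step); ctrl.movel([x,y,zc],max_speed=speed)
        if get_state()["contact_force"][2]-f0>fmax: break
    return zc
def rep(t):
    s=get_state(); print(t,"t=%.1f"%s["time"],"tcp",np.round(s["tcp_pos"],4),"w %.4f"%s["width"],"F",np.round(s["contact_force"],1))
E
python3 - <<'E'
from h import *
r=np.radians
p=get_state()["tcp_pos"]; ctrl.movel([p[0],p[1],.30],max_speed=.2)
x,y=.5565,.132
over(x,y,.15,r(1.3)); rep("above")
im,d,W=grab("top","top1")
for m in models.masks_of("top","dolly0"):
    w=W[m["mask"]]; print(round(m["p"],2),m["point"],np.round(np.nanmedian(w,0),3))
print(down(x,y,.003,None,speed=.12)); rep("down")
ctrl.close_gripper(40); rep("grip")
ctrl.movel([x,y,.12],max_speed=.15); rep("up")
E
```

```text
above t=4.3 tcp [0.5564 0.1336 0.1501] w 0.0852 F [-0.6 -0.5 -0.3]
0.79 [407.6, 258.4] [ 0.395 -0.177  0.052]
0.59 [267.5, 204.9] [0.574 0.284 0.054]
0.003
down t=5.7 tcp [0.557  0.1321 0.0037] w 0.0852 F [ 0.7 -1.   0.1]
grip t=6.3 tcp [0.5567 0.132  0.0034] w 0.0291 F [-0.4  0.2  5.5]
up t=7.2 tcp [0.5558 0.132  0.1191] w 0.0290 F [-0.5 -0.3 -1.3]
```

View pics/top1.png

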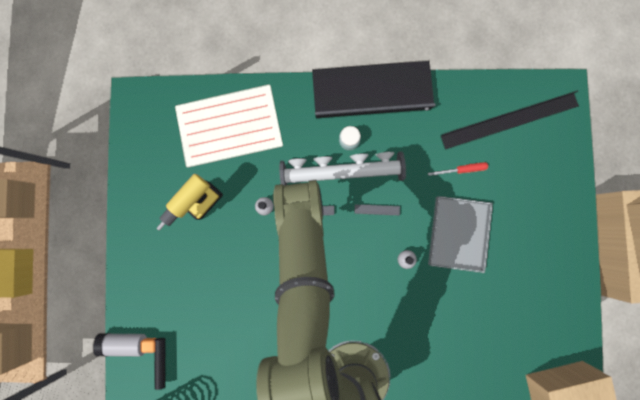

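The far-left corner is clear and holds only a distractor tool, so there are three dollies. Offcut0 is held, so next I place it and fetch the other.

```bash
python3 - <<'E'
from h import *
r=np.radians; T=np.array([.472,-.3615]); th=r(-8.5); ux=np.array([np.cos(th),np.sin(th)])
def place(c):
    over(*c,.13,th); rep("over tray"); 
    down(*c,.030,None,speed=.12); z=down(*c,.0075,.003,6,.05); rep("placed")
    ctrl.ungrasp(); ctrl.movel([*c,.14],max_speed=.2); rep("up")
place(T+.045*ux)
im,d,W=grab("top")
w=seg("top",W,"offcut0",[.5577,-.088],.010,.03)[0]; c,a,b,g=rect(w); print(c,a,b,g)
if np.hypot(*(c-[.5577,-.088]))>.012 or b>36: c=np.array([.5577,-.088]); g=86.7
x,y=c; yaw=(g-90+90)%180-90
over(x,y,.13,r(yaw)); down(x,y,.0045,None,speed=.12); ctrl.close_gripper(40); rep("grip")
ctrl.movel([x,y,.13],max_speed=.15); rep("lift")
place(T-.045*ux)
p=get_state()["tcp_pos"]
over(.45,0,.3,0)
im,d,W=grab("top","top2")
for q in seg("top",W,"offcut0",None,.010,.04): print(np.round(np.median(q,0),3),rect(q))
for m in models.masks_of("top","dolly0"):
    w=W[m["mask"]]; print(round(m["p"],2),m["point"],np.round(np.nanmedian(w,0),3))
grab("side","side2")
cv2.imwrite("pics/crop2.png",np.hstack([cv2.resize(cv2.imread("pics/top2.png")[120:290,230:510],(800,486))]))
E
```

```text
over tray t=9.1 tcp [ 0.5176 -0.3663  0.1298] w 0.0291 F [ 0.2 -0.  -1.4]
placed t=12.0 tcp [ 0.5166 -0.3682  0.0075] w 0.0291 F [ 1.1 -0.1 -0.2]
up t=13.4 tcp [ 0.516  -0.3676  0.139 ] w 0.0853 F [ 0.3  0.1 -1. ]
[ 0.55753406 -0.08965627] 145.7566680908203 29.71302032470703 86.30367279052734
grip t=16.4 tcp [ 0.5578 -0.0896  0.005 ] w 0.0286 F [-0.8  0.1  6.3]
lift t=17.4 tcp [ 0.5569 -0.0894  0.1291] w 0.0289 F [ 0.  -0.4 -0.1]
over tray t=18.5 tcp [ 0.4287 -0.3533  0.1296] w 0.0289 F [ 0.   0.5 -2.2]
placed t=21.5 tcp [ 0.4276 -0.3549  0.0089] w 0.0291 F [-2.7  2.8 14.9]
up t=22.9 tcp [ 0.4271 -0.3543  0.1392] w 0.0857 F [ 0.2  0.3 -1.5]
[ 0.515 -0.365  0.023] (array([ 0.51526178, -0.36626779]), 153.22174072265625, 30.30900764465332, 81.48503875732422)
[ 0.426 -0.349  0.023] (array([ 0.42615652, -0.35064056]), 150.9645538330078, 30.05234146118164, 81.3036880493164)
0.62 [409.3, 255.8] [ 0.396 -0.176  0.054]
0.5 [288.4, 265.9] [0.389 0.2   0.053]
```

View pics/crop2.png

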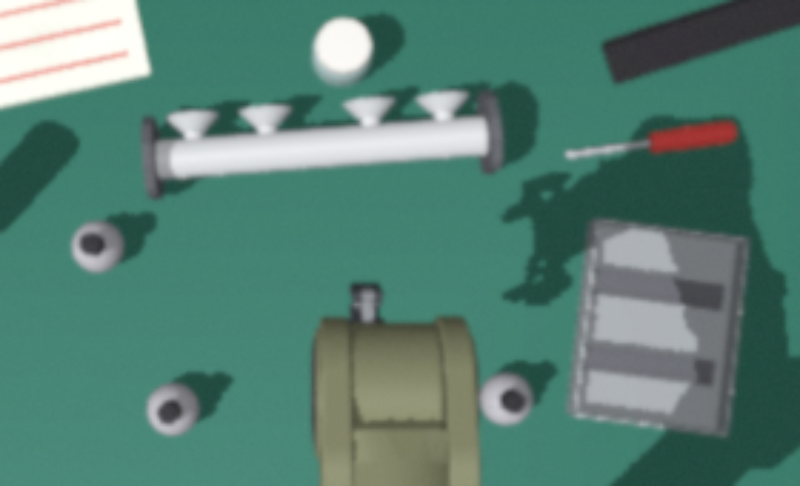

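View pics/side2.png

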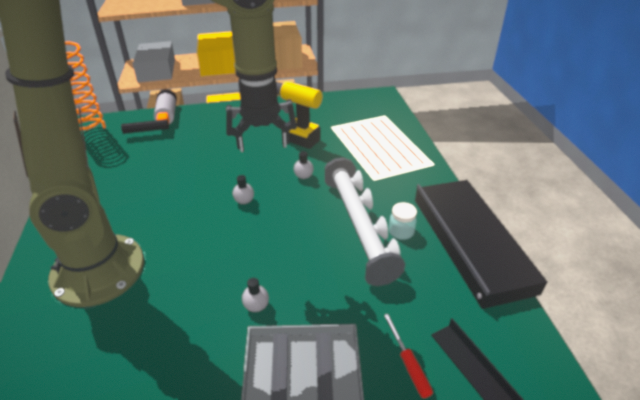

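Both offcuts lie flat in the tray: tops at z≈0.023, at crop (655,290) and (650,362). The rail's path is clear. Now the roll.

```bash
python3 - <<'E'
from h import *
th=np.radians(3.5); n=np.array([np.cos(th),np.sin(th)]); C=np.array([.682,.026])
ctrl.close_gripper(30)
P=lambda s:C+s*n
over(*P(.050),.16,th); rep("above"); 
ctrl.movel([*P(.050),.042],max_speed=.1); rep("in")
for s in np.arange(.040,-.0401,-.008):
    ctrl.movel([*P(s),.042],max_speed=.04); rep("s=%.3f"%s)
    if abs(get_state()["contact_force"][:2]).max()>20: break
im,d,W=grab("side","side3"); grab("top","top3")
cv2.imwrite("pics/crop3.png",cv2.resize(im[110:310,220:480],(780,600)))
E
```

```text
above t=26.5 tcp [0.7318 0.0287 0.1613] w 0.0002 F [0.6 0.2 0.3]
in t=27.9 tcp [0.7325 0.029  0.0429] w -0.0002 F [ 0.2 -0.   0.2]
s=0.040 t=28.2 tcp [0.7218 0.0285 0.0424] w -0.0000 F [ 0.4  0.1 -0.3]
s=0.032 t=28.6 tcp [0.7164 0.0281 0.0439] w 0.0002 F [4.8 0.4 4.2]
s=0.024 t=28.9 tcp [0.7048 0.0274 0.0414] w -0.0002 F [ 0.8 -0.1  0.1]
s=0.016 t=29.3 tcp [0.6974 0.0269 0.0418] w -0.0003 F [ 0.1  0.6 -0.1]
s=0.008 t=29.6 tcp [0.6903 0.0265 0.0425] w -0.0000 F [3.5 0.1 0.6]
s=0.000 t=30.0 tcp [0.6809 0.026  0.0415] w 0.0003 F [ 0.2 -0.2  0.5]
s=-0.008 t=30.4 tcp [0.6736 0.0255 0.0419] w 0.0001 F [ 1.  -0.   0.7]
s=-0.016 t=30.7 tcp [0.6658 0.025  0.0421] w -0.0001 F [-0.4  0.1 -0.7]
s=-0.024 t=31.1 tcp [0.6578 0.0245 0.0421] w -0.0001 F [ 0.2 -0.  -0.5]
s=-0.032 t=31.4 tcp [0.6498 0.024  0.0421] w -0.0001 F [ 0.2 -0.3 -0.6]
s=-0.040 t=31.8 tcp [0.6419 0.0235 0.0421] w -0.0003 F [ 0.4 -0.1 -0. ]
```

View pics/crop3.png

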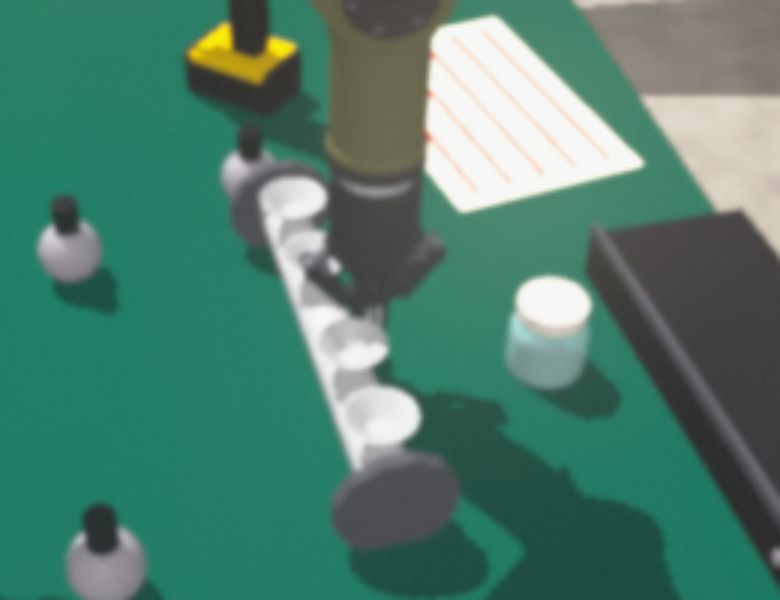

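The rail has rolled on and the cups look upward. I'll back off, then check the cup rims with all cameras.

```bash
python3 - <<'E'
from h import *
th=np.radians(3.5); n=np.array([np.cos(th),np.sin(th)]); C=np.array([.682,.026])
ctrl.movel([*(C-.025*n),.042],max_speed=.1); ctrl.movel([*(C-.015*n),.25],max_speed=.2)
over(.47,.02,.36,th); ctrl.ungrasp(); rep("back")
st=get_state()
for c in ["top","side","wrist"]:
    im,d,W=grab(c,c+"4"); print(c); np.save(c+"4.npy",W)
    L=seg(c,W,"rail",[.6,.02])
    if not L: print("none"); continue
    w=L[0]
    t=w[(w[:,2]>.085)&(w[:,2]<.105)]; print(" top",rect(t),np.round(np.percentile(w[:,2],[50,90,98]),4))
    R=np.array([[np.cos(th),np.sin(th)],[-np.sin(th),np.cos(th)]])
    l=(t[:,:2]-[.602,.022])@R.T
    for k,yc in enumerate([-.145,-.06,.06,.145]):
        s=abs(l[:,1]-yc)<.034; q=t[s]
        if s.sum()>8:
            A=np.c_[q[:,:2]-q[:,:2].mean(0),np.ones(len(q))]; f=np.linalg.lstsq(A,q[:,2],rcond=None)[0]
            print("  cup",k,s.sum(),rect(q)[0],rect(q)[1:3],"tilt",np.round(np.degrees(f[:2]),1),np.round(f[2],4))
    for w in seg(c,W,"dolly0"): 
        print("  dolly",np.round(np.median(w,0),3),"head",np.round(np.median(w[w[:,2]>.08],0),4),(w[:,2]>.08).sum())
E
```

```text
back t=35.0 tcp [0.47   0.02   0.3601] w 0.0855 F [-0.8  0.1 -1.2]
top
 top (array([0.6063147 , 0.02344771]), 402.7936096191406, 67.74533081054688, -86.62343215942383) [0.0793 0.0929 0.0961]
  cup 0 160 [ 0.61628967 -0.12000665] (58.15840148925781, 57.88240432739258) tilt [0.6 0.2] 0.0904
  cup 1 164 [ 0.61112225 -0.03689146] (57.88410186767578, 57.75347137451172) tilt [0.1 0.1] 0.0904
  cup 2 164 [0.60371106 0.08457858] (57.93103790283203, 57.52494812011719) tilt [0.2 0.7] 0.0901
  cup 3 167 [0.59848645 0.16766119] (58.078636169433594, 57.93630599975586) tilt [-0.6 -0.1] 0.0906
  dolly [0.573 0.284 0.054] head [0.5749 0.2895 0.089 ] 53
  dolly [0.389 0.2   0.053] head [0.3861 0.2024 0.0892] 55
  dolly [ 0.393 -0.176  0.053] head [ 0.3906 -0.1812  0.0891] 57
side
 top (array([0.60650134, 0.0226904 ]), 406.6616516113281, 59.15436935424805, -86.49622344970703) [0.0676 0.0893 0.092 ]
  cup 0 171 [ 0.61543329 -0.12112572] (61.945159912109375, 58.73759078979492) tilt [-0.1 -1.6] 0.0888
  cup 1 140 [ 0.61029834 -0.03663158] (58.520660400390625, 58.49610900878906) tilt [-0.2 -1.6] 0.0887
  
[... 400 characters left out ...]
910156, -86.68673205375671) [0.0752 0.0899 0.0915]
  cup 0 402 [ 0.60932983 -0.11965594] (59.036827087402344, 48.925594329833984) tilt [-0.8  0.8] 0.0887
  cup 1 763 [ 0.60884576 -0.03935876] (59.54069900512695, 59.03265380859375) tilt [-0.8  0.4] 0.0888
  cup 2 927 [0.6018689  0.08084778] (59.2797737121582, 59.15642547607422) tilt [-0.6  0.4] 0.0888
  cup 3 1148 [0.59741663 0.16590704] (59.7539176940918, 59.691768646240234) tilt [-0.6 -0.2] 0.0888
  dolly [ 0.395 -0.172  0.052] head [ 0.3926 -0.1812  0.0877] 267
  dolly [0.782 0.003 0.068] head [nan nan nan] 0
  dolly [0.39  0.186 0.048] head [0.3864 0.1889 0.0833] 9
  dolly [0.599 0.061 0.075] head [0.6057 0.0737 0.0873] 5076
  return _methods._mean(a, axis=axis, dtype=dtype,
  ret = um.true_divide(
```

View pics/wrist4.png

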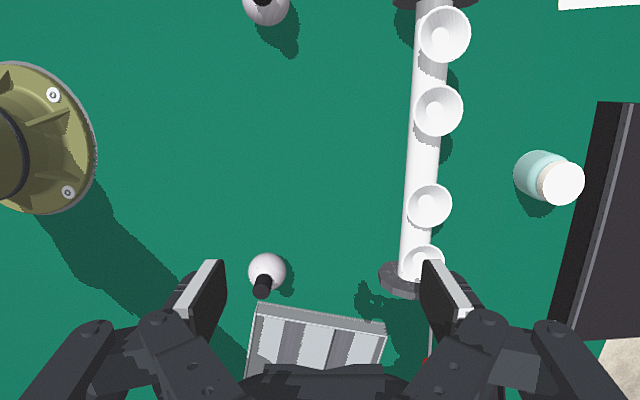

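The wrist view shows all four cups open upward and the jar untouched. Rim fits give level rims at z≈0.09 with tilts under 1° (up to 2.5° in the noisier side view). Now dolly A, near the disc, into cup 3, gripping along its lean so that the pads straighten it.

```bash
cat >> h.py <<'E'
from scipy.optimize import least_squares
CUP=np.array([[.6155,-.1205],[.6102,-.0373],[.6032,.0832],[.5973,.1667]]); RTH=np.radians(3.5)
def fit_dolly(w,z0=.03):
    b=w[(w[:,2]<z0+.024)&(w[:,2]>z0-.02)]; h=w[w[:,2]>z0+.053]
    c0=np.r_[np.median(w[:,:2],0),z0]
    r=least_squares(lambda p:np.linalg.norm(b-p,axis=1)-.03,c0,loss="soft_l1",f_scale=.002).x if len(b)>15 else c0
    hd=h.mean(0) if len(h)>3 else np.full(3,np.nan)
    return r,hd
def dollies(cams=("top","side"),save=None):
    "list of (ball centre, head) per dolly, one list per camera"
    out=[]
    for c in cams:
        im,d,W=grab(c,save and c+save)
        for w in seg(c,W,"dolly0",pmin=.25):
            z0=.106 if np.percentile(w[:,2],97)>.13 else .03
            r,h=fit_dolly(w,z0); out.append((c,r,h))
            v=h-r; print(c,"ball",np.round(r,4),"head",np.round(h,4),"lean %.1f dir %.0f"%(np.degrees(np.arctan2(np.hypot(v[0],v[1]),v[2])),np.degrees(np.arctan2(v[1],v[0]))))
    return out
def pick(D,xy):
    L=[(r,h) for c,r,h in D if np.hypot(*(r[:2]-xy))<.06 and r[2]<.06 and not np.isnan(h[0])]
    r=np.mean([l[0] for l in L],0); h=np.mean([l[1] for l in L],0); v=h-r
    a=np.arctan2(v[1],v[0]); m=r+v*.045/.058      # where the pads take the handle
    x,y=m[:2]; print("pick at",np.round([x,y],4),"jaw",np.degrees(a))
    over(x,y,.16,a); ctrl.movel([x,y,.060],max_speed=.12); ctrl.close_gripper(45); rep("grip")
    ctrl.movel([x,y,.19],max_speed=.15); rep("lift")
    return get_state()["width"]
def place_cup(i,zend=.133,a=RTH):
    x,y=CUP[i]; over(x,y,.19,a); ctrl.movel([x,y,.15],max_speed=.1); ctrl.pause(.2); rep("above cup")
    f0=get_state()["contact_force"]
    z=.15
    while z>zend:
        z-=.002; ctrl.movel([x,y,z],max_speed=.03)
        if get_state()["contact_force"][2]-f0[2]>8: break
    rep("seated?"); ctrl.ungrasp(); ctrl.pause(.2)
    ctrl.movel([x,y,.22],max_speed=.15); rep("clear")
E
python3 - <<'E'
from h import *
D=dollies()
if pick(D,[.573,.285])>.015: place_cup(3)
over(.45,.0,.36,RTH)
im,d,W=grab("wrist","wrist5"); dollies(("top","side","wrist"),"5")
E
```

```text
top ball [0.3853 0.2044 0.0309] head [0.3861 0.2036 0.0893] lean 1.1 dir -48
top ball [ 0.3917 -0.1824  0.0306] head [ 0.3921 -0.1812  0.0892] lean 1.2 dir 70
top ball [0.5759 0.2908 0.031 ] head [0.5757 0.2896 0.0899] lean 1.2 dir -102
top ball [0.6064 0.0066 0.0396] head [0.6075 0.0252 0.0899] lean 20.3 dir 87
side ball [ 0.3919 -0.1814  0.03  ] head [ 0.3918 -0.184   0.0882] lean 2.5 dir -92
side ball [0.3853 0.203  0.0293] head [0.3852 0.2    0.0871] lean 2.9 dir -92
side ball [0.5758 0.2895 0.0287] head [0.5744 0.2846 0.0869] lean 5.0 dir -106
pick at [0.5752 0.2878] jaw -105.07686258701331
grip t=38.6 tcp [0.5754 0.2878 0.0604] w 0.0250 F [ 0.4 -0.6  3.5]
lift t=39.6 tcp [0.5746 0.2875 0.1889] w 0.0249 F [-0.  -0.5 -1.7]
above cup t=41.2 tcp [0.5978 0.1668 0.1508] w 0.0249 F [ 0.1 -0.1 -1.6]
seated? t=42.9 tcp [0.5981 0.1678 0.138 ] w 0.0249 F [-1.6  2.4 12.1]
clear t=44.4 tcp [0.5968 0.1667 0.2192] w 0.0853 F [-0.5 -0.5 -0.7]
top ball [0.5982 0.1687 0.1072] head [0.5956 0.1696 0.1666] lean 2.6 dir 162
top ball [0.3852 0.2038 0.0309] head [0.386  0.2034 0.0895] lean 0.9 dir -31
top ball [ 0.3919 -0.1822  0.0309] head [ 0.3918 -0.1812  0.0894] lean 1.0 dir 96
side ball [0.385  0.203  0.0292] head [0.3855 0.1994 0.0873] lean 3.6 dir -82
side ball [0.5977 0.1677 0.1061] head [0.595  0.1651 0.1636] lean 3.7 dir -135
side ball [ 0.3918 -0.1815  0.0299] head [ 0.3922 -0.1841  0.0879] lean 2.5 dir -81
wrist ball [ 0.3912 -0.1847  0.0291] head [ 0.3926 -0.1819  0.0874] lean 3.1 dir 63
wrist ball [0.3849 0.2018 0.0309] head [nan nan nan] lean nan dir nan
wrist ball [0.5974 0.1659 0.1064] head [0.5942 0.1617 0.1642] lean 5.3 dir -128
```

View pics/side5.png

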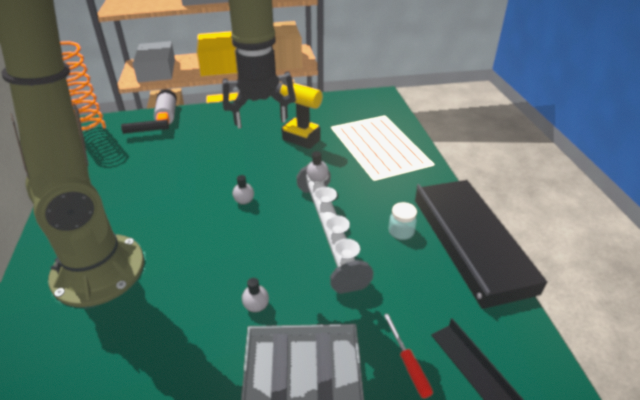

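Dolly A is seated in cup 3: ball z≈0.106, lean about 3°. Now the other two.

```bash
python3 - <<'E'
from h import *
ok=True
for xy,cup in (([.385,.2035],2),([.392,-.182],0)):
    over(.52,.0,.36,RTH)
    D=dollies()
    L=[r for c,r,h in D if r[2]<.045 and r[0]<.55 and not np.isnan(h[0])]
    if not L: print("none"); break
    xy=min(L,key=lambda r:np.hypot(*(r[:2]-xy)))[:2]      # follows a knocked one
    w=pick(D,xy)
    if w<.015: print("MISSED"); ok=False; break
    place_cup(cup)
over(.45,.0,.36,RTH)
dollies(("top","side","wrist"),"6"); rep("end")
a=cv2.imread("pics/side6.png")[130:310,220:460]; cv2.imwrite("pics/crop6.png",cv2.resize(a,(800,600)))
E
```

```text
top ball [0.598  0.1685 0.1079] head [0.5956 0.1694 0.1665] lean 2.6 dir 159
top ball [0.3856 0.2041 0.0308] head [0.3858 0.2035 0.0903] lean 0.7 dir -71
top ball [ 0.3919 -0.1824  0.0304] head [ 0.392  -0.1816  0.0893] lean 0.8 dir 80
side ball [ 0.3918 -0.1813  0.0299] head [ 0.392  -0.1841  0.0878] lean 2.7 dir -86
side ball [0.598  0.1679 0.1059] head [0.5951 0.1646 0.1633] lean 4.4 dir -131
side ball [0.3848 0.2029 0.0292] head [0.385  0.2006 0.0869] lean 2.3 dir -85
pick at [0.3854 0.2024] jaw -81.47963563604017
grip t=49.2 tcp [0.3856 0.2025 0.0603] w 0.0247 F [-0.5  1.   5.9]
lift t=50.2 tcp [0.3848 0.2021 0.1892] w 0.0246 F [ 0.4 -1.1 -1.4]
above cup t=51.9 tcp [0.6036 0.0832 0.1508] w 0.0249 F [-0.1 -0.3 -1.5]
seated? t=53.7 tcp [0.6038 0.0838 0.1378] w 0.0246 F [-2.3  1.8 13.8]
clear t=55.2 tcp [0.6027 0.0834 0.2192] w 0.0854 F [-0.3  0.2 -1. ]
top ball [0.6029 0.0838 0.1078] head [0.6016 0.0843 0.1665] lean 1.4 dir 157
top ball [ 0.3918 -0.1822  0.031 ] head [ 0.3921 -0.1816  0.0898] lean 0.7 dir 66
top ball [0.5983 0.1688 0.1078] head [0.5954 0.1695 0.1665] lean 2.9 dir 
[... 911 characters left out ...]
 0.1073] head [0.6014 0.0845 0.1673] lean 2.0 dir 149
top ball [0.598  0.1683 0.1074] head [0.5956 0.1694 0.1664] lean 2.6 dir 155
top ball [ 0.6074 -0.0186  0.0438] head [ 0.6088 -0.0067  0.0912] lean 14.2 dir 83
side ball [ 0.6157 -0.1219  0.1058] head [ 0.6149 -0.1256  0.1638] lean 3.7 dir -103
side ball [0.5983 0.1674 0.106 ] head [0.5942 0.1571 0.1633] lean 11.0 dir -112
side ball [0.6031 0.0827 0.1053] head [0.5995 0.0751 0.1632] lean 8.2 dir -115
wrist ball [0.6025 0.0809 0.1062] head [0.5995 0.0815 0.1642] lean 3.0 dir 170
wrist ball [ 0.6145 -0.1235  0.1062] head [ 0.6044 -0.102   0.1888] lean 16.0 dir 115
end t=66.1 tcp [ 4.503e-01 -4.000e-04  3.593e-01] w 0.0853 F [ 0.2 -0.2 -0.2]
```

View pics/crop6.png

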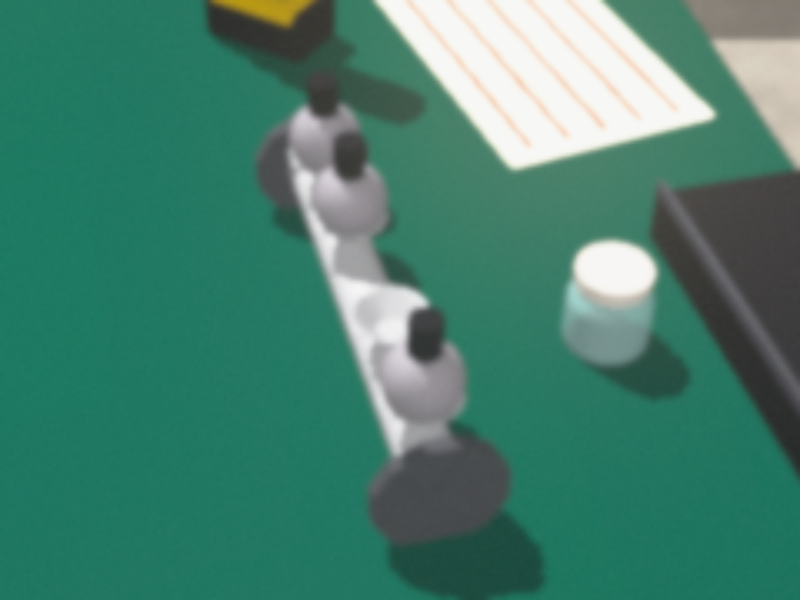

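```bash
python3 - <<'E'
from h import *
p=get_state()["tcp_pos"]; over(.42,-.15,.40,RTH)
im,d,W=grab("top","top7")
for q in seg("top",W,"offcut0",None,.010,.04): print("off",np.round(np.median(q,0),3),rect(q))
for t in ["drill","screwdriver","rivets"]: print(t,[np.round(np.median(w,0),3) for w in seg("top",W,t)])
E
```

```text
off [ 0.515 -0.365  0.023] (array([ 0.51528601, -0.3660686 ]), 154.0154571533203, 30.427696228027344, 81.17240142822266)
off [ 0.592 -0.162  0.027] (array([0.60764594, 0.0234713 ]), 379.6353454589844, 93.82249450683594, -86.60015368461609)
off [ 0.431 -0.316  0.024] (array([ 0.43173871, -0.35143915]), 150.40838623046875, 22.114046096801758, 83.12553405761719)
drill [array([0.589, 0.491, 0.192])]
screwdriver [array([ 0.694, -0.406,  0.024])]
rivets [array([0.793, 0.001, 0.076])]
```

View pics/top7.png

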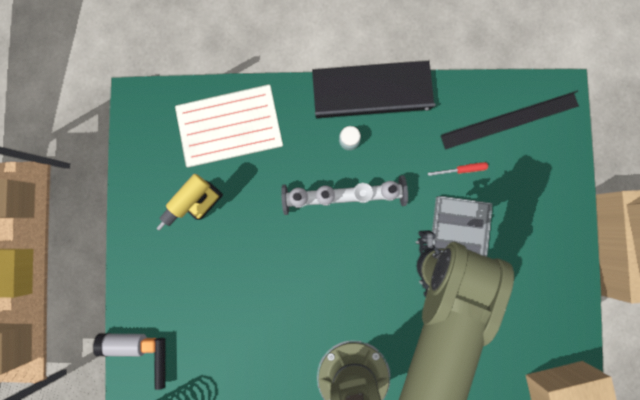

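The picture shows dollies in cups at (298,197), (326,195) and (392,189), with cup 1 empty at (363,193). No dolly is left on the bench, both offcuts are in the tray, and the drill, screwdriver and jar are where they were.

```bash
python3 -c "
from h import *
ticket.close_job(); rep('done')"
```

```text
the job is handed in; nothing more can be done
the job is handed in; nothing more can be done
```

The job is done and was handed in at about 67 s of robot time.

- **Offcuts:** Both lie flat, open side down, side by side on the tray floor. Their tops read z ≈ 0.023 m against an expected 0.022 m.
- **Rail:** I rolled it towards the robot by pushing the bare middle of the tube with the shut fingers. The cups face up: in the top and wrist views their rims are level to within about 1°. The side view read up to 2.5°, but it sees the rims at a slant.
- **Dollies:** There were only three on the bench, now seated in cups 0, 2 and 3. Their ball centres are at z ≈ 0.106 m, which is fully home, within about 1–2 mm of the cup centres. The top view shows leans of 0–3°.
- **Left alone:** The drill, screwdriver and jar are unmoved, to within 1–2 mm.

**Readings that disagreed:**
- In the last check, the side view gave leans of 8° and 11° for the dollies in cups 2 and 3, and the wrist view gave 16° for the one in cup 0. I put these down to poor fits where the dollies overlap or are only partly in view. The same side camera read 4° for both dollies earlier, and in the pictures they stand upright.
- In the last top picture the arm partly covered one offcut. It had read flat in the clear view after it was placed.

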